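# Swing in and clamp the lathe's tool rest

### The arm

A 7-joint arm with a two-finger parallel gripper is mounted at the origin on the work surface. World frame = base frame: x ahead of the robot, y to its left, z up, the work surface at z = 0. Lengths are in m, angles in rad, forces in N, time in s.
With the tool pointing down it reaches from about 0.425 to 0.875 m from the base axis. Payload 4.7 kg.
Tool frame: the origin (TCP) lies on the centre line of the jaws, within the pads' length; the fingertips stand 14 mm ahead of it and the grasp point (between the pads) lies 5 mm behind it; z points along the fingers, y is the line along which they close (so a half turn about z gives the same grasp; the last joint's range is limited). The gripper opens to 87 mm and grips with 3 to 60 N. Pads are 19 mm wide; open, the fingers measure 117 mm over their backs; the gripper's body (75 mm by 190 mm) begins 51 mm behind the grasp point.
Start: joints at [-1.193, 0.321, -0.07, 1.45, 0.023, 1.371, -0.057], TCP at [0.231, 0.607, 0.237] pointing down, gripper open.
Joint ranges: [-2.86, 2.86], [-0.3, 2.09], [-1.38, 1.24], [0.06, 2.45], [-1.56, 4.7], [0.09, 2.05], [-2.69, 2.69]. Speed limits (rad/s): [2.57, 2.57, 3.14, 3.14, 3.14, 3.14, 3.14].

### API

Orientations are given as a rotation vector (axis times angle).
In Python, from bench import ctrl gives the robot as it stands.
- The arm moves only by the tool send_rows, never from a script. Its argument "steps" is a list of rows, each an object of numbers: "tx", "ty", "tz": the shift along the tool's x, y, z in units of 60 mm (1.0 is 60 mm); "turn": the turn about the tool's z in units of 8 degrees (1.0 is 8 degrees); "grip": the opening, from 0 (shut) to 1 (fully open). A call has 1 to 12 rows; each row shifts and turns the commanded pose from where the row before left it, along the tool's axes as they then stand; what a row does not reach is not made up. A row lasts 1/8 s, in which the tool goes at most 62.5 mm and 10.7 degrees, less where a joint would pass 70% of its speed; a pose out of reach is approached as far as the arm can. A call is refused whole if a number of a shift passes 1 or a number of a turn 1, either way. A call with a gripper value outside its range is refused whole. The fingers move at their own pace and stop on an object; "newtons" is the grip in N (left out, the last holds). Time passes only in rows, so rows that do not move let the fingers close. It gives the time, the measured TCP pose, the force, the opening and the grip force at its end, in the units of the state.
- ctrl.get_state(): the state, without advancing time (a new reading comes with each control period).
- ctrl.get_image(name): name is "scene" or "side" or "wrist"; returns a dict with "pixels" (384x512x3 uint8, red, green, blue), "K" (3x3 intrinsics, pixels), "cam_to_world" (4x4, takes a point from camera to world coordinates); the wrist camera has in their place "T_tool_cam" (4x4, takes a point from camera to tool coordinates, whose origin is the TCP and whose axes are the flange's). Camera axes: x right, y down, z forward; pixel columns grow to the right and rows downward; lengths in m; the calibration is good to about 2 mm. A picture is of the moment at which its call begins: read the wrist's pose just before it. There is no depth.
- ctrl.close_job(): hands the job in; it is judged then, once.
The state is a dict: "time": time; "joint_positions": joint angles; "qd": joint speeds; "joint_torque": joint torques, N m; "position": TCP position; "tool_rot": TCP orientation; "ft_force": force on the tool from outside, world axes, zero at the start; "torque": the same for the moment, N m; "grip_width": opening from 0.0 (shut) to 1.0 (fully open); "grip_force": force on a finger pad.
Only numpy, scipy, OpenCV 4.12 (cv2) and the standard library are available. Lean on these libraries where they do the work, as an engineer would, in place of code of your own. Each camera call takes 0.05 s, during which the arm holds its last target. There are 200 camera calls.

### The job

Get the wood lathe ready for turning: with a fingertip, push the long arm of the swung-out tool rest round until it lies parallel to the workpiece held between the centres. Then push the red-knobbed clamp lever round towards the robot until it meets its stop, pointing straight out from the end of the banjo (the white arm that carries the rest), leaving the rest parallel. Only push: do not lift the rest out of its socket, and leave the loose tools and wood lying about where they are.

Things in the scene. Friction and masses are not known exactly. Their poses are not given: they have to be found in the camera images.
- lathe: wood lathe fixed on the table; origin on the table under mid-bed, x away from the robot, y along bed and workpiece (headstock +y, robot's left). Bed 120 mm wide, top at 110 mm. Workpiece: wooden spindle, 44 mm thick, y -178 to 192 mm, axis 235 mm above the table. White headstock y 260 to 440, 320 mm high, 50 mm spindle nose from y 215; tailstock y -245 to -395, 268 mm high
- banjo: fixed white arm across the bed carrying rest and lever; origin on the rest's post axis at bed-top height (110 mm above the table); 50 mm wide and 34 mm thick (top at 144 mm), it runs from 110 mm beyond the post (+x) to 150 mm in front of it (-x, towards the robot). Its yaw differs a little from the lathe's
- tool_rest (a joint): angle of the rest about its upright post, rad: 0 = long arm along the banjo's +y (not quite the lathe's y), growing as the arm swings out towards the robot (-x), anticlockwise from above; range -0.3 to 1.5, starts swung out. Stiff swivel (friction 0.15 N m, 1 to 2 N near the arm's end): stays where left, no stop at parallel
- rest_pivot (a point): point on the post axis at mid-height of the rest's bar, 225 mm above the table; its y axis points along the long arm
- rest_end (a point): middle of the end face of the long arm, 155 mm from the post axis, 225 mm above the table; its y axis points along the long arm. The rest is a dark steel bar 185 mm long, 14 mm thick, 30 mm high (210 to 240 mm above the table), with a bright top edge 3 mm higher; its short end reaches 30 mm past the post
- rest_post (a joint): height by which the rest's 25 mm post is lifted out of its socket, m: 0 = seated; it is held down by its weight alone (about 0.9 kg)
- clamp_lever (a joint): angle of the clamp lever about its upright pin, rad: 0 = pointing along the banjo's -y (robot's right), growing clockwise from above; 1.57 = at its stop, pointing along the banjo's -x, straight out from the banjo's end towards the robot (clamped). About 0.12 N m of friction; stays where it is left
- lever_pivot (a point): point on the lever's upright axis at the height of the rod, 187 mm above the table, 130 mm in front (-x) of the rest's post, at the banjo's end
- lever_ball (a point): centre of the lever's red ball knob, 28 mm across, 92 mm from the lever's axis, 187 mm above the table; a steel rod 11 mm thick runs level from the dark 32 mm hub to it
- gouge: turning gouge lying flat, wooden handle and steel blade, 310 mm long, 30 mm high; loose, to be left alone; origin under its middle
- skew: skew chisel lying flat, dark wooden handle and steel blade, 310 mm long, 30 mm high; loose, to be left alone; origin under its middle
- bowl: turned wooden bowl, 110 mm across, 60 mm high, standing on the table in front of the lathe; loose, to be left alone; origin under its middle
- wax: amber jar of wax with steel cap, 60 mm across, 60 mm high; loose, to be left alone; origin under its middle
- mallet: wooden mallet standing on its head, 72 mm across, 160 mm high; loose, to be left alone; origin under its middle
- blank: square wooden blank lying on the table, 45 x 150 x 45 mm; loose, to be left alone; origin under its middle
- sanding_block: cork sanding block 90 x 50 x 30 mm lying on the lathe bed under the workpiece; loose, to be left alone; origin under its middle

How it is judged:
By the outcome, as a careful person would: the job done as asked, in the order asked, and still so for the second after the job is handed in, with the robot touching nothing.
It also fails if it takes over 53 s, if anything falls off the work surface, if the arm or the gripper's body presses on something with over 40 N, if the wrist force passes 120 N, or if a joint passes its speed limit or range.

## Working session

There is one attempt and no reset: what is moved stays moved. The work goes in short steps, Python scripts to look and compute and a tool call to move; the robot and the scene stay as the last step left them, time stands still between calls to the robot, and variables do not carry over. Pictures are saved under pics/ and viewed, at most 10 in all, crops included, and the job is handed in when it is done.

Besides the shell and the picture viewer there is one more tool, called as name(argument=value, ...) on one line, values as JSON. send_rows: Moves the arm, as the interface text tells. Its arguments: {"type":"object","properties":{"steps":{"type":"array"},"newtons":{"type":"number"}},"required":["steps"]}

```bash
mkdir -p pics; cat > h.py <<'E'
import numpy as np, cv2
from bench import ctrl
def grab(n,fn=None):
    s=ctrl.get_state(); d=ctrl.get_image(n); p=np.array(d["pixels"]); K=np.array(d["K"])
    if n=="wrist":
        T=np.eye(4);T[:3,:3]=cv2.Rodrigues(np.array(s["tool_rot"],float))[0];T[:3,3]=s["position"];T=T@np.array(d["T_tool_cam"])
    else: T=np.array(d["cam_to_world"])
    if fn: cv2.imwrite("pics/"+fn,p[:,:,::-1])
    return p,K,T
def ray(uv,K,T):
    d=T[:3,:3]@np.linalg.inv(K)@np.array([uv[0],uv[1],1.]); return T[:3,3],d/np.linalg.norm(d)
def plane(uv,K,T,z):
    o,d=ray(uv,K,T); return o+d*(z-o[2])/d[2]
def tri(rs):
    A=sum(np.eye(3)-np.outer(d,d) for o,d in rs); b=sum((np.eye(3)-np.outer(d,d))@o for o,d in rs); return np.linalg.solve(A,b)
def proj(P,K,T):
    q=K@(T[:3,:3].T@(np.asarray(P)-T[:3,3])); return q[:2]/q[2]
E
python3 - <<'E'
from h import *
np.set_printoptions(precision=3,suppress=True)
s=ctrl.get_state();print(s)
for n in("scene","side"):
    p,K,T=grab(n,n+"0.png");np.savez(n+"0.npz",p=p,K=K,T=T);print(n,T,K[0,0])
E
```

```text
{'time': 0.0, 'joint_positions': array([-1.193,  0.322, -0.07 ,  1.452,  0.023,  1.371, -0.057]), 'qd': array([ 0.   , -0.001,  0.   , -0.002,  0.001, -0.002, -0.001]), 'joint_torque': array([  0.   , -49.128,  -0.404, -31.254,  -0.064,   0.044,   0.   ]), 'position': array([0.231, 0.607, 0.235]), 'tool_rot': array([-0.568, -3.09 ,  0.003]), 'ft_force': array([-0.464,  0.224,  0.036]), 'torque': array([0.046, 0.047, 0.029]), 'grip_force': 0.0, 'grip_width': 0.9966678536466147}
scene [[-0.938  0.251 -0.24   0.89 ]
 [ 0.347  0.699 -0.625  0.803]
 [ 0.011 -0.669 -0.743  1.221]
 [ 0.     0.     0.     1.   ]] 468.73559291668465
side [[ 0.741 -0.393  0.545 -0.285]
 [-0.672 -0.417  0.612 -0.969]
 [-0.014 -0.819 -0.573  1.014]
 [ 0.     0.     0.     1.   ]] 407.419567437537
```

View pics/scene0.png

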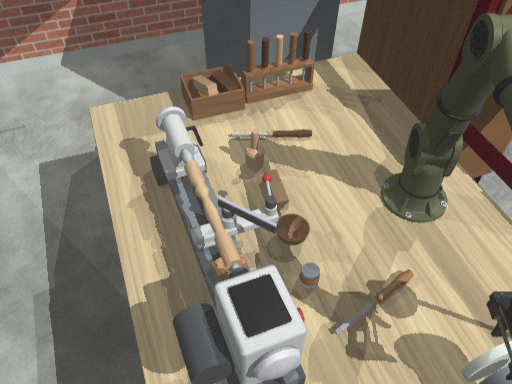

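View pics/side0.png

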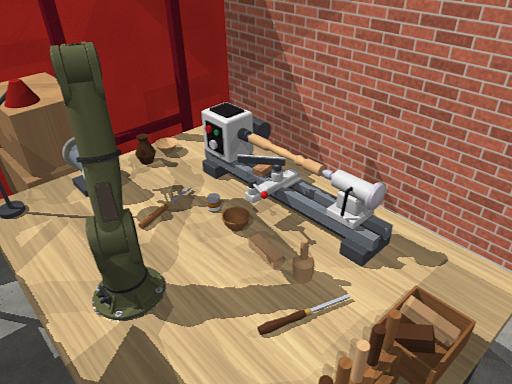

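The scene view shows the rest bar from about (220,202) to (277,229), the red ball at (267,178), and the workpiece from (190,165) to (240,265). In the side view the rest runs (238,158)–(284,162) and the ball is at (264,195).

```bash
python3 - <<'E'
from h import *
np.set_printoptions(precision=4,suppress=True)
a=np.load("scene0.npz");b=np.load("side0.npz")
ca=a["p"][150:290,165:315];cb=b["p"][125:225,225:345]
A=cv2.resize(ca,None,fx=4,fy=4,interpolation=2)[:,:400*2]
cv2.imwrite("pics/c1.png",A[:,:,::-1])
cv2.imwrite("pics/c2.png",cv2.resize(cb,None,fx=6,fy=6,interpolation=2)[:,:,::-1])
rs=[]
for d,(x0,y0,x1,y1) in((a,(255,168,285,195)),(b,(250,180,280,210))):
    p=d["p"].astype(int);m=(p[:,:,0]>110)&(p[:,:,1]<70)&(p[:,:,2]<70)
    q=np.zeros_like(m);q[y0:y1,x0:x1]=m[y0:y1,x0:x1];ys,xs=np.nonzero(q)
    c=(xs.min()+xs.max())/2,(ys.min()+ys.max())/2;print(len(xs),xs.min(),xs.max(),ys.min(),ys.max(),xs.mean(),ys.mean())
    rs.append(ray((xs.mean(),ys.mean()),d["K"],d["T"]))
    print(plane(c,d["K"],d["T"],.187))
print("ball",tri(rs))
E
```

```text
21 262 270 175 181 264.95238095238096 178.23809523809524
[ 0.5163 -0.0914  0.187 ]
33 261 267 192 198 263.8787878787879 194.1818181818182
[ 0.5139 -0.0924  0.187 ]
ball [ 0.5184 -0.0897  0.1876]
```

View pics/c1.png

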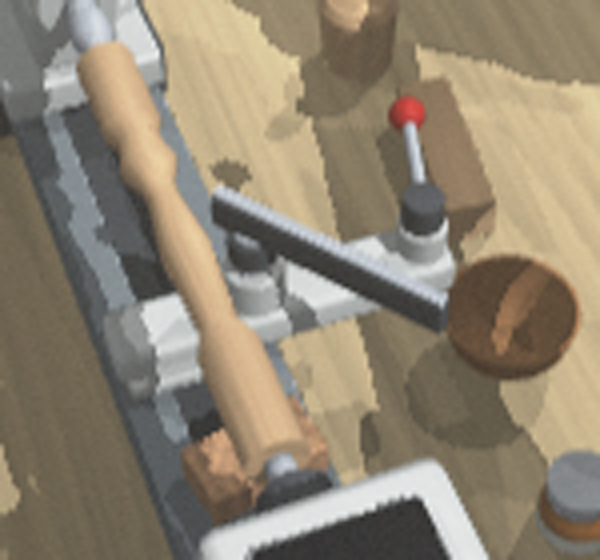

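View pics/c2.png

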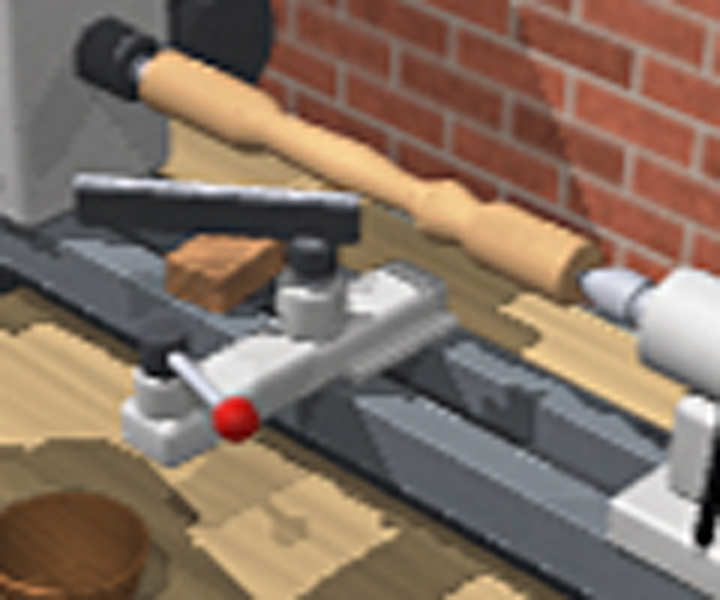

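Crop c1 (scene, ×4) shows the bright top edge of the rest from (218,190) to (446,302), the hub top at (423,190), and workpiece ends at about (103,58) and (277,450). Crop c2 (side, ×6) shows the top edge from (78,180) to (358,200), the hub at (163,335), and the spindle from (150,75) to (578,265).

```bash
python3 - <<'E'
from h import *
np.set_printoptions(precision=4,suppress=True)
a=np.load("scene0.npz");b=np.load("side0.npz")
fa=lambda u,v:(165+u/4-.4,150+v/4-.4)
fb=lambda u,v:(225+u/6-.4,125+v/6-.4)
def both(n,pa,pb,z):
    r=[ray(fa(*pa),a["K"],a["T"]),ray(fb(*pb),b["K"],b["T"])]
    print(n,tri(r),plane(fa(*pa),a["K"],a["T"],z),plane(fb(*pb),b["K"],b["T"],z))
both("restlong",(446,305),(78,182),.243)
both("restshort",(217,192),(358,202),.243)
both("hub",(423,190),(163,328),.205)
both("head",(277,455),(148,75),.235)
both("tail",(103,58),(580,266),.235)
both("post",(252,245),(314,248),.2)
# bed front-top edge and workpiece axes
o=[]
for n,f,d,pts in(("sc",fa,a,((277,455),(103,58))),("si",fb,b,((148,75),(580,266)))):
    P=[plane(f(*q),d["K"],d["T"],.235) for q in pts];v=P[0]-P[1];print(n,"len",np.linalg.norm(v),"yaw",np.arctan2(-v[0],v[1]))
# colour-based fit of workpiece centreline: two rays planes
for n,d,box in(("sc",a,(180,155,245,268)),("si",b,(245,130,325,180))):
    p=d["p"];h=cv2.cvtColor(p,cv2.COLOR_RGB2HSV).astype(int);x0,y0,x1,y1=box
    print(n,[tuple(h[int(v),int(u)]) for u,v in ((fa(225,350),fa(265,400),fa(120,100)) if n=="sc" else (fb(200,90),fb(320,145),fb(540,240)))])
E
```

```text
restlong [0.5726 0.1226 0.239 ] [0.5734 0.1258 0.243 ] [0.5688 0.1168 0.243 ]
restshort [ 0.6847 -0.0211  0.2396] [ 0.6852 -0.0179  0.243 ] [ 0.6809 -0.0253  0.243 ]
hub [ 0.5362 -0.0033  0.2022] [ 0.538  -0.0018  0.205 ] [ 0.5323 -0.0062  0.205 ]
head [0.7087 0.2005 0.2415] [0.7122 0.1924 0.235 ] [0.7107 0.2119 0.235 ]
tail [ 0.725  -0.1713  0.2416] [ 0.7239 -0.1779  0.235 ] [ 0.7336 -0.1644  0.235 ]
post [0.6686 0.0022 0.2021] [0.6676 0.0011 0.2   ] [0.6718 0.0046 0.2   ]
sc len 0.3704808280049957 yaw 0.03162617124711483
si len 0.3770406390943169 yaw 0.060697578069652945
sc [(np.int64(16), np.int64(85), np.int64(189)), (np.int64(17), np.int64(86), np.int64(219)), (np.int64(16), np.int64(86), np.int64(217))]
si [(np.int64(17), np.int64(109), np.int64(235)), (np.int64(18), np.int64(103), np.int64(245)), (np.int64(16), np.int64(108), np.int64(232))]
```

send_rows(steps=[{"turn": -1,"grip": 0},{"turn": -1,"grip": 0},{"turn": -0.89,"grip": 0},{"tx": -0.29,"ty": -0.58,"grip": 0},{"tx": -0.29,"ty": -0.58,"grip": 0},{"tx": -0.29,"ty": -0.58,"grip": 0},{"tx": -0.29,"ty": -0.58,"grip": 0},{"tx": -0.29,"ty": -0.58,"grip": 0},{"tx": -0.29,"ty": -0.58,"grip": 0},{"tx": -0.29,"ty": -0.58,"grip": 0},{"tx": -0.29,"ty": -0.58,"grip": 0},{"tx": -0.29,"ty": -0.58,"grip": 0}])

```text
validation failed for argument at $.st...
```

send_rows(steps=[{"tx": 0.0,"ty": 0.0,"tz": 0.0,"turn": -1.0,"grip": 0.0},{"tx": 0.0,"ty": 0.0,"tz": 0.0,"turn": -1.0,"grip": 0.0},{"tx": 0.0,"ty": 0.0,"tz": 0.0,"turn": -0.89,"grip": 0.0}])

```text
time: 0.48
position: [0.2312, 0.6072, 0.2359]
tool_rot: [0.069, -3.14, 0.002]
ft_force: [-0.8, -0.4, 0.5]
grip_width: 0.744
grip_force: 0.0
```

send_rows(steps=[{"tx": -0.29,"ty": -0.58,"tz": 0,"turn": 0,"grip": 0},{"tx": -0.29,"ty": -0.58,"tz": 0,"turn": 0,"grip": 0},{"tx": -0.29,"ty": -0.58,"tz": 0,"turn": 0,"grip": 0},{"tx": -0.29,"ty": -0.58,"tz": 0,"turn": 0,"grip": 0},{"tx": -0.29,"ty": -0.58,"tz": 0,"turn": 0,"grip": 0},{"tx": -0.29,"ty": -0.58,"tz": 0,"turn": 0,"grip": 0},{"tx": -0.29,"ty": -0.58,"tz": 0,"turn": 0,"grip": 0},{"tx": -0.29,"ty": -0.58,"tz": 0,"turn": 0,"grip": 0},{"tx": -0.29,"ty": -0.58,"tz": 0,"turn": 0,"grip": 0}])

```text
time: 1.6
position: [0.4005, 0.2994, 0.2362]
tool_rot: [0.062, -3.141, 0.0]
ft_force: [1.3, 0.3, -0.2]
grip_width: 0.004
grip_force: 0.0
```

send_rows(steps=[{"tx": -0.25,"ty": -0.56,"tz": 0,"turn": 0,"grip": 0},{"tx": -0.25,"ty": -0.56,"tz": 0,"turn": 0,"grip": 0},{"tx": -0.25,"ty": -0.56,"tz": 0,"turn": 0,"grip": 0},{"tx": -0.25,"ty": -0.56,"tz": 0,"turn": 0,"grip": 0},{"tx": -0.25,"ty": -0.56,"tz": 0,"turn": 0,"grip": 0},{"tx": -0.25,"ty": -0.56,"tz": 0,"turn": 0,"grip": 0},{"tx": -0.4,"ty": -0.35,"tz": 0,"turn": 0,"grip": 0},{"tx": -0.4,"ty": -0.35,"tz": 0,"turn": 0,"grip": 0},{"tx": 0,"ty": 0,"tz": 0,"turn": 0,"grip": 0}])

```text
time: 2.72
position: [0.5487, 0.0604, 0.236]
tool_rot: [0.056, -3.141, 0.003]
ft_force: [-0.7, -0.6, 0.8]
grip_width: 0.005
grip_force: 0.0
```

```bash
python3 - <<'E'
from h import *
np.set_printoptions(precision=4,suppress=True)
p,K,T=grab("wrist","w1.png");np.savez("w1.npz",p=p,K=K,T=T);print(T)
E
```

```text
[[-0.036   0.9588  0.2817  0.4715]
 [ 0.9993  0.0352  0.0082  0.0587]
 [-0.002   0.2818 -0.9595  0.383 ]
 [ 0.      0.      0.      1.    ]]
```

View pics/w1.png

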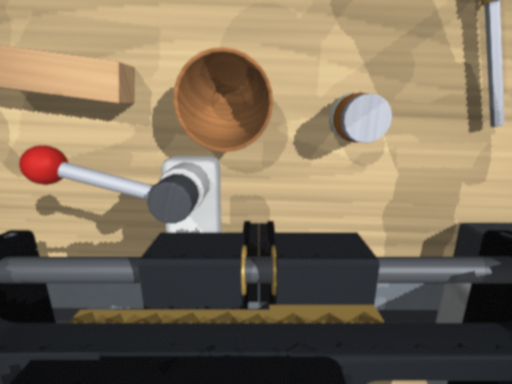

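The wrist view shows the lever (ball (43,165), hub (175,197)), bowl and jar; the gripper itself hides the rest. I'll push in small steps and stop short of parallel.

send_rows(steps=[{"tx": -0.2,"ty": 0.05,"tz": 0,"turn": 0,"grip": 0},{"tx": -0.2,"ty": 0.05,"tz": 0,"turn": 0,"grip": 0},{"tx": -0.2,"ty": 0.05,"tz": 0,"turn": 0,"grip": 0},{"tx": -0.14,"ty": 0.06,"tz": 0,"turn": 0,"grip": 0},{"tx": -0.14,"ty": 0.06,"tz": 0,"turn": 0,"grip": 0},{"tx": -0.14,"ty": 0.06,"tz": 0,"turn": 0,"grip": 0},{"tx": -0.14,"ty": 0.06,"tz": 0,"turn": 0,"grip": 0},{"tx": -0.14,"ty": 0.06,"tz": 0,"turn": 0,"grip": 0},{"tx": -0.14,"ty": 0.06,"tz": 0,"turn": 0,"grip": 0},{"tx": 0,"ty": 0,"tz": 0,"turn": 0,"grip": 0}])

```text
time: 4.03
position: [0.634, 0.0973, 0.2368]
tool_rot: [-0.063, 3.139, 0.001]
ft_force: [0.7, -0.2, -0.4]
grip_width: 0.007
grip_force: 0.0
```

```bash
python3 - <<'E'
from h import *
out=[]
for n in("scene","side"):
    p,K,T=grab(n);np.savez(n+"1.npz",p=p,K=K,T=T)
    c=p[150:250,185:285] if n=="scene" else p[125:225,225:325]
    out.append(cv2.resize(c,None,fx=4,fy=4,interpolation=2))
cv2.imwrite("pics/v1.png",np.hstack(out)[:,:,::-1]);print(ctrl.get_state()["position"])
E
```

```text
[0.63340637 0.09698797 0.2369151 ]
```

View pics/v1.png

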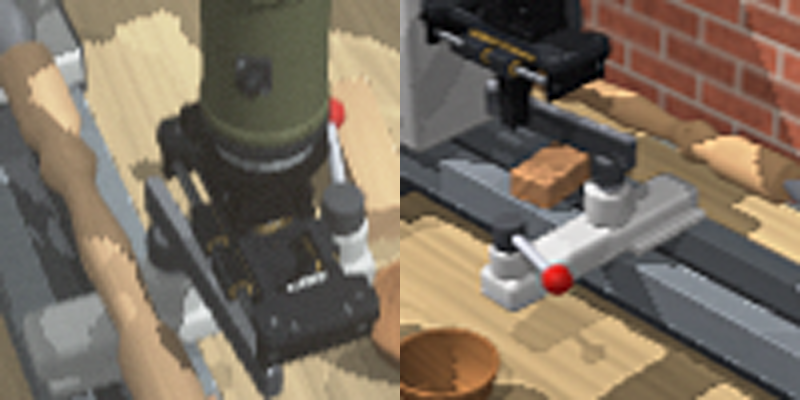

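The left half (scene, ×4 from (185,150)) shows the rest's top edge from (152,182) to (270,378), nearly parallel with the finger behind it. The right half (side) shows it from (492,85) to (634,138).

```bash
python3 - <<'E'
from h import *
np.set_printoptions(precision=4,suppress=True)
a=np.load("scene0.npz");b=np.load("side0.npz")
g=lambda u,v:(185+u/4-.4,150+v/4-.4)
k=lambda u,v:(225+(u-400)/4-.4,125+v/4-.4)
def yaw(A,B): v=A-B; return np.arctan2(-v[0],v[1]),np.linalg.norm(v[:2])
P=[plane(g(*q),a["K"],a["T"],.2425) for q in((270,380),(154,182))];print("sc",P,yaw(*P))
Q=[plane(k(*q),b["K"],b["T"],.2425) for q in((490,84),(633,138))];print("si",Q,yaw(*Q))
R=[tri([ray(g(*q),a["K"],a["T"]),ray(k(*w),b["K"],b["T"])]) for q,w in(((270,380),(490,84)),((154,182),(633,138)))];print("tri",R,yaw(*R))
# workpiece axis: per-row/col mid of colour mask, in both, line fit
planes=[]
for n,d,(x0,y0,x1,y1) in(("sc",a,(183,160,242,266)),("si",b,(247,132,323,178))):
    h=cv2.cvtColor(d["p"],cv2.COLOR_RGB2HSV);m=cv2.inRange(h,(10,60,140),(22,140,255));
    z=np.zeros_like(m);z[y0:y1,x0:x1]=m[y0:y1,x0:x1]
    nn,l,st,_=cv2.connectedComponentsWithStats(z)
    print(n,st[1:][np.argsort(-st[1:,4])][:3])
    cv2.imwrite(f"pics/m_{n}.png",z)
E
```

```text
sc [array([0.6525, 0.16  , 0.2425]), array([ 0.6713, -0.0231,  0.2425])] (np.float64(0.10224576462049034), np.float64(0.18399422221254622))
si [array([0.6457, 0.15  , 0.2425]), array([ 0.6732, -0.0255,  0.2425])] (np.float64(0.15501165421290436), np.float64(0.1776435318820672))
tri [array([0.6514, 0.1568, 0.2378]), array([ 0.6722, -0.0246,  0.242 ])] (np.float64(0.114079699836411), np.float64(0.1826558551803649))
sc [[ 185  160   57  106 1332]
 [ 205  160   37   46 1212]
 [ 235  233    7   18   71]]
si [[248 133  75  41 792]
 [253 164  18   8  77]
 [308 174  15   4  39]]
```

```bash
python3 - <<'E'
from h import *
np.set_printoptions(precision=3,suppress=True)
for n,(x0,y0,x1,y1) in(("scene",(150,130,300,300)),("side",(200,120,400,265))):
    d=np.load(n+"0.npz");gr=cv2.cvtColor(d["p"],cv2.COLOR_RGB2GRAY)
    L=cv2.createLineSegmentDetector().detect(gr)[0][:,0]
    for s in L:
        if np.hypot(s[2]-s[0],s[3]-s[1])<18 or not(x0<s[0]<x1 and y0<s[1]<y1): continue
        o=[]
        for z in(.11,.235):
            A,B=plane(s[:2],d["K"],d["T"],z),plane(s[2:],d["K"],d["T"],z);v=B-A
            if v[1]<0:v=-v
            o+=[np.arctan2(-v[0],v[1]),*((A+B)/2)[:2]]
        if abs(o[0])<.3: print(n,s,np.array(o))
# spindle sections: midpoints of silhouette across the axis, ends hand-picked in c1/c2
E
```

```text
scene [269.092 272.62  291.567 318.882] [0.029 0.606 0.249 0.029 0.638 0.312]
scene [291.236 298.445 273.734 263.446] [0.028 0.584 0.211 0.028 0.618 0.278]
scene [264.619 174.531 267.673 194.251] [-0.254  0.498 -0.132 -0.254  0.542 -0.027]
scene [212.469 282.969 227.703 316.499] [0.079 0.759 0.208 0.079 0.774 0.274]
scene [259.432 250.939 253.72  229.219] [-0.142  0.603  0.062 -0.142  0.635  0.145]
scene [156.856 184.381 148.718 157.942] [-0.     0.827 -0.314 -0.     0.834 -0.188]
scene [248.948 206.978 242.543 180.464] [-0.16   0.573 -0.118 -0.16   0.608 -0.014]
scene [288.128 246.873 302.452 266.453] [0.159 0.52  0.152 0.159 0.562 0.226]
scene [157.113 233.337 152.941 213.425] [-0.053  0.866 -0.098 -0.053  0.868  0.004]
scene [190.71  204.855 180.083 179.083] [ 0.036  0.75  -0.189  0.036  0.765 -0.077]
scene [168.923 273.693 159.916 246.695] [0.038 0.868 0.038 0.038 0.871 0.124]
scene [188.727 169.667 218.702 236.05 ] [ 0.045  0.708 -0.134  0.045  0.728 -0.028]
scene [157.107 152.231 167.562 182.072] [ 0.013  0.794 -0.322  0.013  0.804 -0.195]
scene [265.12  204.55  258.507 185.493
[... 5355 characters left out ...]
  0.99  -0.119 -0.012  0.813 -0.236]
side [225.999 261.382 196.742 239.154] [ 0.041  0.25  -0.122  0.041  0.176 -0.239]
side [342.9   243.509 360.837 254.014] [ 0.028  0.589 -0.431  0.028  0.468 -0.505]
side [206.978 241.747 234.075 263.498] [ 0.01   0.265 -0.152  0.01   0.189 -0.265]
side [200.773 260.425 223.099 276.91 ] [ 0.078  0.202 -0.192  0.078  0.134 -0.299]
side [389.715 245.037 406.624 254.81 ] [-0.012  0.694 -0.536 -0.012  0.558 -0.596]
side [334.213 192.188 316.836 183.2  ] [ 0.01   0.8   -0.14   0.01   0.65  -0.255]
side [214.122 239.718 242.887 260.947] [ 0.037  0.291 -0.161  0.037  0.211 -0.272]
side [398.476 223.719 379.742 213.69 ] [-0.016  0.812 -0.424 -0.016  0.661 -0.499]
```

```bash
cat > rest.py <<'E'
import sys
from h import *
np.set_printoptions(precision=3,suppress=True)
def segs(n,d,box):
    x0,y0,x1,y1=box
    gr=cv2.cvtColor(d["p"],cv2.COLOR_RGB2GRAY);gr=cv2.resize(gr,None,fx=3,fy=3,interpolation=2)
    for s in cv2.createLineSegmentDetector().detect(gr)[0][:,0]:
        s=(s+.5)/3-.5
        if np.hypot(s[2]-s[0],s[3]-s[1])<15 or not(x0<s[0]<x1 and y0<s[1]<y1 and x0<s[2]<x1 and y0<s[3]<y1): continue
        A,B=plane(s[:2],d["K"],d["T"],.2425),plane(s[2:],d["K"],d["T"],.2425);v=B-A
        if v[1]<0:v=-v;A,B=B,A
        yw=np.arctan2(-v[0],v[1])
        if abs(yw)<.3: print(n,s,"yaw %.3f len %.3f"%(yw,np.linalg.norm(v)),A[:2],B[:2])
if __name__=="__main__":
    k=sys.argv[1]
    if len(sys.argv)>2:
        for n in("scene","side"):
            p,K,T=grab(n,n+k+".png");np.savez(n+k+".npz",p=p,K=K,T=T)
    segs("scene",np.load(f"scene{k}.npz"),(212,185,262,255));segs("side",np.load(f"side{k}.npz"),(240,138,292,168))
E
python3 rest.py 1
```

```text
scene [250.927 250.157 231.76  219.003] yaw 0.127 len 0.111 [0.675 0.065] [0.661 0.175]
scene [221.192 195.092 248.193 238.533] yaw 0.126 len 0.165 [ 0.676 -0.025] [0.655 0.139]
side [282.328 157.358 268.887 149.731] yaw -0.054 len 0.079 [ 0.681 -0.015] [0.685 0.065]
side [263.085 151.898 281.514 160.267] yaw 0.066 len 0.096 [ 0.663 -0.028] [0.657 0.067]
```

send_rows(steps=[{"tx": -0.04,"ty": 0,"tz": 0,"turn": 0,"grip": 0},{"tx": -0.04,"ty": 0,"tz": 0,"turn": 0,"grip": 0},{"tx": -0.04,"ty": 0,"tz": 0,"turn": 0,"grip": 0},{"tx": 0,"ty": 0,"tz": 0,"turn": 0,"grip": 0},{"tx": 0,"ty": 0,"tz": 0,"turn": 0,"grip": 0}])

```text
time: 4.75
position: [0.6403, 0.0969, 0.2365]
tool_rot: [-0.062, 3.14, -0.0]
ft_force: [0.9, 0.0, -0.1]
grip_width: 0.004
grip_force: 0.1
```

```bash
python3 rest.py 2 x
```

```text
scene [244.839 244.894 234.792 226.201] yaw 0.078 len 0.065 [0.675 0.09 ] [0.67  0.155]
scene [223.622 198.414 232.437 215.676] yaw 0.057 len 0.066 [ 0.674 -0.011] [0.67  0.055]
```

send_rows(steps=[{"tx": 0.4,"ty": 0,"tz": 0,"turn": 0,"grip": 0},{"tx": 0.4,"ty": 0,"tz": 0,"turn": 0,"grip": 0},{"tx": 0.4,"ty": 0,"tz": 0,"turn": 0,"grip": 0},{"tx": 0,"ty": 0,"tz": -0.5,"turn": 0,"grip": 0},{"tx": 0,"ty": 0,"tz": -0.5,"turn": 0,"grip": 0},{"tx": 0.1,"ty": -0.62,"tz": 0,"turn": 0,"grip": 0},{"tx": 0.1,"ty": -0.62,"tz": 0,"turn": 0,"grip": 0},{"tx": 0.1,"ty": -0.62,"tz": 0,"turn": 0,"grip": 0},{"tx": 0.1,"ty": -0.62,"tz": 0,"turn": 0,"grip": 0},{"tx": 0.1,"ty": -0.62,"tz": 0,"turn": 0,"grip": 0},{"tx": 0.1,"ty": -0.62,"tz": 0,"turn": 0,"grip": 0},{"tx": 0.1,"ty": -0.62,"tz": 0,"turn": 0,"grip": 0}])

```text
time: 6.35
position: [0.5364, -0.1691, 0.2968]
tool_rot: [-0.062, 3.14, -0.0]
ft_force: [-0.0, -0.1, 0.4]
grip_width: 0.011
grip_force: 0.0
```

```bash
python3 rest.py 3 x; python3 - <<'E'
from h import *
a=np.load("scene3.npz")["p"];b=np.load("side3.npz")["p"]
cv2.imwrite("pics/v3.png",np.hstack([cv2.resize(c,None,fx=4,fy=4,interpolation=2) for c in(a[150:290,175:275],b[115:255,235:335])])[:,:,::-1])
E
```

```text
scene [247.966 250.807 229.974 217.354] yaw 0.078 len 0.117 [0.678 0.058] [0.669 0.174]
scene [221.36  194.329 249.391 245.287] yaw 0.082 len 0.188 [ 0.675 -0.027] [0.66 0.16]
```

View pics/v3.png

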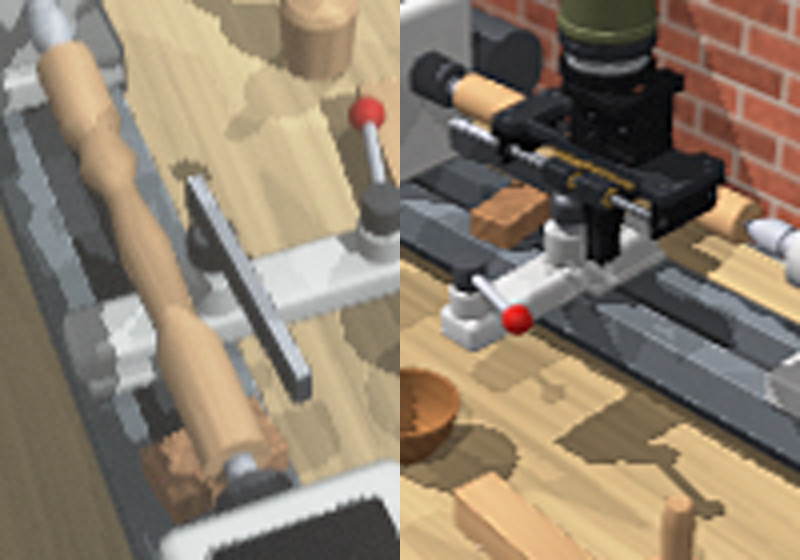

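The rest is clear in the scene view: its top edge fits at yaw 0.08, against the workpiece and bed at 0.03. It needs about 5 mm more push at the finger.

send_rows(steps=[{"tx": -0.1,"ty": 0.62,"tz": 0,"turn": 0,"grip": 0},{"tx": -0.1,"ty": 0.62,"tz": 0,"turn": 0,"grip": 0},{"tx": -0.1,"ty": 0.62,"tz": 0,"turn": 0,"grip": 0},{"tx": -0.1,"ty": 0.62,"tz": 0,"turn": 0,"grip": 0},{"tx": -0.1,"ty": 0.62,"tz": 0,"turn": 0,"grip": 0},{"tx": -0.1,"ty": 0.62,"tz": 0,"turn": 0,"grip": 0},{"tx": -0.1,"ty": 0.62,"tz": 0,"turn": 0,"grip": 0},{"tx": 0,"ty": 0,"tz": 0.5,"turn": 0,"grip": 0},{"tx": 0,"ty": 0,"tz": 0.5,"turn": 0,"grip": 0},{"tx": -0.5,"ty": 0,"tz": 0,"turn": 0,"grip": 0},{"tx": -0.5,"ty": 0,"tz": 0,"turn": 0,"grip": 0},{"tx": 0,"ty": 0,"tz": 0,"turn": 0,"grip": 0}])

```text
time: 7.95
position: [0.6292, 0.0971, 0.2358]
tool_rot: [0.063, -3.141, 0.001]
ft_force: [-1.1, 0.8, -0.4]
grip_width: 0.006
grip_force: 0.0
```

send_rows(steps=[{"tx": -0.09,"ty": 0,"tz": 0,"turn": 0,"grip": 0},{"tx": -0.09,"ty": 0,"tz": 0,"turn": 0,"grip": 0},{"tx": -0.045,"ty": 0,"tz": 0,"turn": 0,"grip": 0},{"tx": -0.045,"ty": 0,"tz": 0,"turn": 0,"grip": 0},{"tx": 0,"ty": 0,"tz": 0,"turn": 0,"grip": 0},{"tx": 0,"ty": 0,"tz": 0,"turn": 0,"grip": 0}])

```text
time: 8.7
position: [0.6444, 0.0972, 0.2366]
tool_rot: [-0.062, 3.141, -0.0]
ft_force: [0.5, -0.1, 0.4]
grip_width: 0.005
grip_force: 0.2
```

send_rows(steps=[{"tx": 0.4,"ty": 0,"tz": 0,"turn": 0,"grip": 0},{"tx": 0.4,"ty": 0,"tz": 0,"turn": 0,"grip": 0},{"tx": 0.45,"ty": 0,"tz": 0,"turn": 0,"grip": 0},{"tx": 0,"ty": 0,"tz": -0.5,"turn": 0,"grip": 0},{"tx": 0,"ty": 0,"tz": -0.5,"turn": 0,"grip": 0},{"tx": 0.1,"ty": -0.62,"tz": 0,"turn": 0,"grip": 0},{"tx": 0.1,"ty": -0.62,"tz": 0,"turn": 0,"grip": 0},{"tx": 0.1,"ty": -0.62,"tz": 0,"turn": 0,"grip": 0},{"tx": 0.1,"ty": -0.62,"tz": 0,"turn": 0,"grip": 0},{"tx": 0.1,"ty": -0.62,"tz": 0,"turn": 0,"grip": 0},{"tx": 0.1,"ty": -0.62,"tz": 0,"turn": 0,"grip": 0},{"tx": 0.1,"ty": -0.62,"tz": 0,"turn": 0,"grip": 0}])

```text
time: 10.2
position: [0.5375, -0.1691, 0.2968]
tool_rot: [-0.062, 3.14, -0.0]
ft_force: [0.3, 0.3, -0.1]
grip_width: 0.005
grip_force: 0.0
```

```bash
python3 rest.py 4 x; python3 - <<'E'
from h import *
a=np.load("scene4.npz")
# spindle silhouette in scene: mid of wood mask across rows near the axis, using saturation vs. bed
for z in(.235,):
    h=cv2.cvtColor(a["p"],cv2.COLOR_RGB2HSV);rows=list(range(166,182,2))+list(range(240,258,2))
    for r in rows:
        m=[x for x in range(180,245) if 8<=h[r,x,0]<=24 and h[r,x,1]>60 and h[r,x,2]>120]
        g=np.split(np.array(m),np.nonzero(np.diff(m)>1)[0]+1) if m else []
        print(r,[(int(q[0]),int(q[-1])) for q in g if len(q)>3])
E
```

```text
scene [221.754 194.354 247.102 245.849] yaw 0.044 len 0.186 [ 0.674 -0.027] [0.666 0.159]
scene [246.214 252.332 229.693 217.862] yaw 0.040 len 0.118 [0.679 0.059] [0.674 0.177]
scene [221.748 223.646 215.387 206.922] yaw -0.015 len 0.060 [0.704 0.01 ] [0.705 0.07 ]
side [273.743 153.466 288.518 160.009] yaw 0.072 len 0.075 [ 0.684 -0.045] [0.678 0.03 ]
166 [(185, 198), (207, 244)]
168 [(186, 199), (207, 244)]
170 [(186, 200), (207, 244)]
172 [(187, 201), (207, 244)]
174 [(188, 202), (207, 244)]
176 [(189, 203), (208, 244)]
178 [(190, 204), (208, 244)]
180 [(190, 204), (209, 244)]
240 [(215, 232), (237, 240)]
242 [(216, 233), (238, 241)]
244 [(217, 233), (239, 242)]
246 [(218, 234), (240, 243)]
248 [(219, 235), (240, 244)]
250 [(220, 239), (241, 244)]
252 [(221, 240)]
254 [(221, 244)]
256 [(222, 244)]
```

send_rows(steps=[{"tx": 0,"ty": 0,"tz": -0.7,"turn": 0,"grip": 0},{"tx": 0,"ty": 0,"tz": -0.7,"turn": 0,"grip": 0},{"tx": 0,"ty": 0,"tz": -0.6,"turn": 0,"grip": 0},{"tx": -0.47,"ty": 0.5,"tz": 0,"turn": 0,"grip": 0},{"tx": -0.47,"ty": 0.5,"tz": 0,"turn": 0,"grip": 0},{"tx": -0.47,"ty": 0.5,"tz": 0,"turn": 0,"grip": 0},{"tx": -0.47,"ty": 0.5,"tz": 0,"turn": 0,"grip": 0},{"tx": -0.47,"ty": 0.5,"tz": 0,"turn": 0,"grip": 0},{"tx": -0.47,"ty": 0.5,"tz": 0,"turn": 0,"grip": 0},{"tx": 0,"ty": 0,"tz": 0,"turn": 0,"grip": 0},{"tx": 0,"ty": 0,"tz": 0,"turn": 0,"grip": 0}])

```text
time: 11.68
position: [0.6995, 0.0186, 0.4164]
tool_rot: [0.062, -3.141, 0.001]
ft_force: [-0.7, 0.1, -0.1]
grip_width: 0.006
grip_force: 0.0
```

```bash
python3 - <<'E'
from h import *
np.set_printoptions(precision=3,suppress=True)
p,K,T=grab("wrist","w2.png");np.savez("w2.npz",p=p,K=K,T=T)
gr=cv2.resize(cv2.cvtColor(p,cv2.COLOR_RGB2GRAY),None,fx=2,fy=2)
for s in cv2.createLineSegmentDetector().detect(gr)[0][:,0]:
    s=(s+.5)/2-.5
    if np.hypot(s[2]-s[0],s[3]-s[1])<40:continue
    o=[]
    for z in(.11,.2425):
        A,B=plane(s[:2],K,T,z),plane(s[2:],K,T,z);v=B-A;v=v if v[1]>0 else -v;o+=[np.arctan2(-v[0],v[1]),*((A+B)/2)[:2]]
    if abs(o[0])<.2: print(s,np.array(o))
E
```

```text
[ 87.557 152.825 230.683 153.164] [ 0.038  0.699 -0.14   0.038  0.676 -0.094]
[268.193 152.825 315.724 151.87 ] [0.06  0.689 0.072 0.06  0.67  0.056]
[379.44  142.315 217.57  143.258] [0.046 0.673 0.081 0.046 0.659 0.062]
[159.433 232.087 241.316 232.282] [ 0.038  0.834 -0.076  0.038  0.772 -0.049]
[ 70.067 127.186   0.06  126.875] [ 0.036  0.666 -0.331  0.036  0.653 -0.229]
[ 15.085 108.741  64.446 109.573] [ 0.024  0.638 -0.319  0.024  0.634 -0.221]
[510.844 128.864 429.494 121.898] [-0.042  0.636  0.346 -0.042  0.632  0.25 ]
[174.091  28.782  93.005  16.935] [-0.092  0.515 -0.165 -0.092  0.546 -0.112]
[316.5   180.327 255.749 177.052] [-0.015  0.733  0.066 -0.015  0.7    0.051]
[440.054 112.577 496.944 112.819] [0.036 0.617 0.338 0.036 0.619 0.244]
[412.574 174.179 332.576 173.764] [0.035 0.719 0.206 0.035 0.691 0.151]
[456.318 120.562 510.779 123.123] [-0.005  0.63   0.365 -0.005  0.628  0.263]
[139.438 282.664  47.563 282.677] [ 0.041  0.943 -0.274  0.041  0.849 -0.189]
[ 78.807 127.501 178.197 128.442] [ 0.031  0.661 -0.185  0.031  0.65  -0.126]
[325.059 138.587 376.311 138.375
[... 821 characters left out ...]
.056  0.947 -0.405  0.056  0.852 -0.282]
[321.313 132.488 266.936 132.089] [0.033 0.657 0.073 0.033 0.647 0.057]
[400.687 133.252 344.435 132.865] [0.033 0.654 0.196 0.033 0.645 0.144]
[482.562 266.96  381.312 266.922] [0.04  0.885 0.339 0.04  0.808 0.245]
[ 93.069 203.233 157.448 205.63 ] [ 0.001  0.788 -0.202  0.001  0.74  -0.138]
[332.558 206.259 395.07  206.423] [0.037 0.775 0.2   0.037 0.731 0.146]
[381.312 272.49  446.312 272.537] [0.04  0.898 0.309 0.04  0.817 0.223]
[450.062 380.504 500.063 380.459] [0.043 1.144 0.484 0.043 0.992 0.347]
[464.438 257.323 406.941 257.21 ] [0.038 0.866 0.342 0.038 0.794 0.247]
[ 30.687 359.329  97.562 359.307] [ 0.042  1.124 -0.355  0.042  0.977 -0.247]
```

View pics/w2.png

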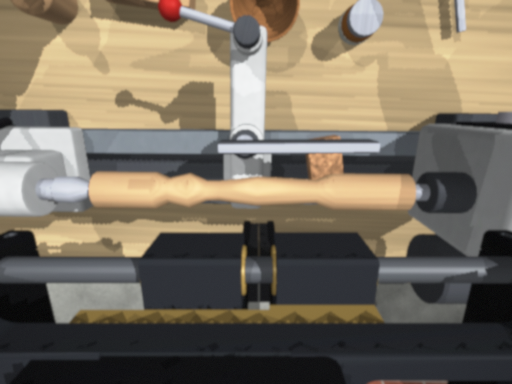

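The wrist view (w2) shows the rest (218–379, row 143–148) parallel to the workpiece: 0.044 against 0.030 rad, which is within 1°. The ball is at (170,8) and the hub at (247,33). Now the lever, which I'll approach from above on its far side.

send_rows(steps=[{"tx": 0.43,"ty": -0.27,"tz": 0,"turn": 0,"grip": 0},{"tx": 0.43,"ty": -0.27,"tz": 0,"turn": 0,"grip": 0},{"tx": 0.43,"ty": -0.27,"tz": 0,"turn": 0,"grip": 0},{"tx": 0.42,"ty": -0.26,"tz": 0,"turn": 0,"grip": 0},{"tx": 0.42,"ty": -0.26,"tz": 0,"turn": 0,"grip": 0},{"tx": 0,"ty": 0,"tz": 0.75,"turn": 0,"grip": 0},{"tx": 0,"ty": 0,"tz": 0.75,"turn": 0,"grip": 0},{"tx": 0,"ty": 0,"tz": 0.75,"turn": 0,"grip": 0},{"tx": 0,"ty": 0,"tz": 0.75,"turn": 0,"grip": 0},{"tx": 0,"ty": 0,"tz": 0.4,"turn": 0,"grip": 0},{"tx": 0,"ty": 0,"tz": 0.35,"turn": 0,"grip": 0},{"tx": 0,"ty": 0,"tz": 0,"turn": 0,"grip": 0}])

```text
time: 13.22
position: [0.5734, -0.0668, 0.1907]
tool_rot: [0.059, -3.139, -0.001]
ft_force: [0.1, 0.3, 0.2]
grip_width: 0.01
grip_force: 0.0
```

send_rows(steps=[{"tx": 0.17,"ty": 0,"tz": 0,"turn": 0,"grip": 0},{"tx": 0.17,"ty": 0,"tz": 0,"turn": 0,"grip": 0},{"tx": 0.17,"ty": 0,"tz": 0,"turn": 0,"grip": 0},{"tx": 0.19,"ty": 0.02,"tz": 0,"turn": 0,"grip": 0},{"tx": 0.19,"ty": 0.03,"tz": 0,"turn": 0,"grip": 0},{"tx": 0.17,"ty": 0.09,"tz": 0,"turn": 0,"grip": 0},{"tx": 0.17,"ty": 0.09,"tz": 0,"turn": 0,"grip": 0},{"tx": 0.12,"ty": 0.12,"tz": 0,"turn": 0,"grip": 0},{"tx": 0.12,"ty": 0.12,"tz": 0,"turn": 0,"grip": 0},{"tx": 0,"ty": 0,"tz": 0,"turn": 0,"grip": 0}])

```text
time: 14.48
position: [0.4846, -0.0403, 0.1912]
tool_rot: [0.064, -3.139, -0.001]
ft_force: [1.0, 0.1, -0.7]
grip_width: 0.001
grip_force: 0.0
```

```bash
cat > ball.py <<'E'
from h import *
np.set_printoptions(precision=4,suppress=True)
for n,(x0,y0,x1,y1) in(("scene",(240,165,310,230)),("side",(205,165,285,215))):
    p,K,T=grab(n);p=p.astype(int);m=(p[:,:,0]>100)&(p[:,:,1]<70)&(p[:,:,2]<70);q=m*0;q[y0:y1,x0:x1]=m[y0:y1,x0:x1]
    ys,xs=np.nonzero(q)
    if len(xs):
        c=xs.mean(),ys.mean();P=plane(c,K,T,.187);print(n,len(xs),c,P,"lever",np.arctan2(-(P[0]-.536),-(P[1]+.003)),np.hypot(P[0]-.536,P[1]+.003))
print(ctrl.get_state()["ft_force"])
E
python3 ball.py
```

```text
side 66 (np.float64(232.3939393939394), np.float64(200.74242424242425)) [ 0.4101 -0.0426  0.187 ] lever 1.2662637448256389 0.13201493171489187
[ 0.4402 -0.5305  0.8409]
```

send_rows(steps=[{"tx": 0.07,"ty": 0.1,"tz": 0,"turn": 0,"grip": 0},{"tx": 0.07,"ty": 0.1,"tz": 0,"turn": 0,"grip": 0},{"tx": 0,"ty": 0.05,"tz": 0,"turn": 0,"grip": 0},{"tx": 0,"ty": 0,"tz": 0,"turn": 0,"grip": 0}])

```text
time: 15.08
position: [0.4764, -0.026, 0.1914]
tool_rot: [0.063, -3.14, -0.001]
ft_force: [0.0, 0.3, -0.6]
grip_width: 0.003
grip_force: 0.2
```

send_rows(steps=[{"tx": 0,"ty": 0.05,"tz": 0,"turn": 0,"grip": 0},{"tx": 0,"ty": 0,"tz": 0,"turn": 0,"grip": 0}])

```text
time: 15.32
position: [0.4765, -0.0233, 0.1913]
tool_rot: [0.063, -3.14, -0.0]
ft_force: [0.4, -0.5, -0.1]
grip_width: 0.007
grip_force: 0.5
```

send_rows(steps=[{"tx": 0,"ty": 0.05,"tz": 0,"turn": 0,"grip": 0},{"tx": 0,"ty": 0,"tz": 0,"turn": 0,"grip": 0}])

```text
time: 15.58
position: [0.4765, -0.0202, 0.1914]
tool_rot: [0.063, -3.141, -0.0]
ft_force: [-0.5, -1.0, 0.0]
grip_width: 0.008
grip_force: 0.6
```

send_rows(steps=[{"tx": 0,"ty": 0.05,"tz": 0,"turn": 0,"grip": 0},{"tx": 0,"ty": 0,"tz": 0,"turn": 0,"grip": 0}])

```text
time: 15.82
position: [0.4763, -0.0176, 0.1914]
tool_rot: [0.062, -3.141, 0.001]
ft_force: [-1.4, -2.8, -0.2]
grip_width: 0.005
grip_force: 1.3
```

send_rows(steps=[{"tx": 0,"ty": 0.05,"tz": 0,"turn": 0,"grip": 0},{"tx": 0,"ty": 0,"tz": 0,"turn": 0,"grip": 0}])

```text
time: 16.08
position: [0.4763, -0.0173, 0.1915]
tool_rot: [0.06, -3.141, 0.006]
ft_force: [-1.9, -7.6, -0.9]
grip_width: 0.005
grip_force: 4.0
```

```bash
python3 ball.py
```

```text
side 65 (np.float64(229.44615384615383), np.float64(200.03076923076924)) [ 0.4052 -0.0322  0.187 ] lever 1.3511556793291846 0.13398219521418916
[-1.564  -8.0375 -0.9405]
```

The force rose to 8 N with no further travel, so the lever is at its stop. I'll back off, rise clear and verify.

send_rows(steps=[{"tx": 0,"ty": -0.2,"tz": 0,"turn": 0,"grip": 0},{"tx": 0,"ty": -0.3,"tz": 0,"turn": 0,"grip": 0},{"tx": 0,"ty": -0.3,"tz": 0,"turn": 0,"grip": 0},{"tx": 0,"ty": 0,"tz": -0.7,"turn": 0,"grip": 0},{"tx": 0,"ty": 0,"tz": -0.7,"turn": 0,"grip": 0},{"tx": 0,"ty": 0,"tz": -0.7,"turn": 0,"grip": 0},{"tx": -0.2,"ty": -0.6,"tz": 0,"turn": 0,"grip": 0},{"tx": -0.2,"ty": -0.6,"tz": 0,"turn": 0,"grip": 0},{"tx": 0,"ty": -0.6,"tz": 0,"turn": 0,"grip": 0},{"tx": 0,"ty": -0.6,"tz": 0,"turn": 0,"grip": 0},{"tx": 0,"ty": 0,"tz": 0,"turn": 0,"grip": 0}])

```text
time: 17.55
position: [0.5078, -0.2085, 0.3179]
tool_rot: [-0.054, 3.14, -0.001]
ft_force: [0.1, -0.0, 0.6]
grip_width: 0.004
grip_force: 0.0
```

```bash
python3 rest.py 5 x; python3 ball.py; python3 - <<'E'
from h import *
a=np.load("scene5.npz")["p"]
cv2.imwrite("pics/v5.png",cv2.resize(a[130:290,165:325],None,fx=3.6,fy=3.6,interpolation=2)[:,:,::-1])
E
```

```text
scene [221.988 194.854 247.113 245.843] yaw 0.045 len 0.184 [ 0.674 -0.025] [0.666 0.159]
scene [246.229 252.325 229.677 217.871] yaw 0.041 len 0.118 [0.679 0.059] [0.674 0.177]
scene [249.148 242.322 241.252 226.478] yaw 0.044 len 0.054 [0.66  0.096] [0.657 0.151]
scene 18 (np.float64(297.8888888888889), np.float64(193.83333333333334)) [ 0.4511 -0.0004  0.187 ] lever 1.6010406315110317 0.08494528524400274
side 65 (np.float64(229.12307692307692), np.float64(199.7076923076923)) [ 0.4056 -0.0299  0.187 ] lever 1.367350471399086 0.1331159256988389
[0.6424 1.4069 0.0468]
```

View pics/v5.png

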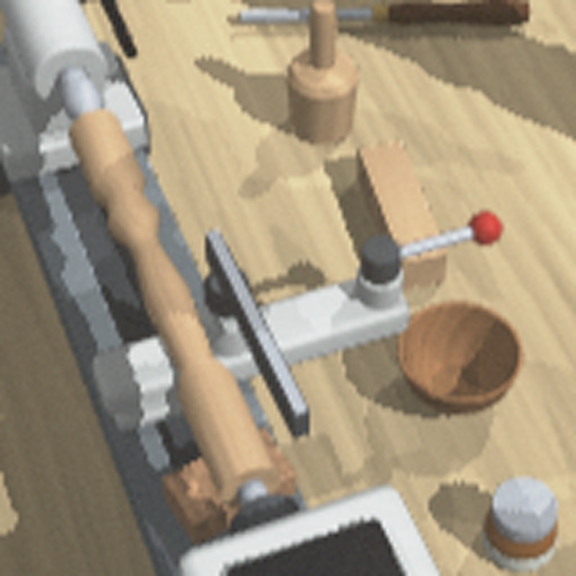

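The final view shows the lever in line with the banjo (hub (380,258), ball (487,228)), the rest parallel and unmoved, and the loose things in place.

```bash
python3 -c "from bench import ctrl; print(ctrl.close_job())"
```

```text
the job is handed in; nothing more can be done
None
```

The job is handed in: the rest measured parallel to the workpiece to within about 1°, the clamp lever is against its stop in line with the banjo, and the loose tools and wood were not touched.

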